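# Load a carrier into a spring stack magazine and shut its gate

## Robot

A 7-joint arm with a two-finger parallel gripper is mounted at the origin on a cart in front of the work surface, level with it; the furniture and walls round the work are solid. World frame = base frame: x ahead of the robot, y to its left, z up, the work surface at z = 0. Lengths are in m, angles in rad, forces in N, time in s.
With the tool pointing down it reaches from about 0.4 to 0.875 m from the base axis. Payload 19.3 kg.
Tool frame: the origin (TCP) lies on the centre line of the jaws, within the pads' length; the fingertips stand arm.tip_extent ahead of it and the grasp point (between the pads) lies 11 mm behind it (arm.tip_extent is the distance from the TCP to the fingertips, in m); z points along the fingers, y is the line along which they close (so a half turn about z gives the same grasp; the last joint's range is limited). The gripper opens to 85 mm and grips with 20 to 120 N. Pads are 22 mm wide; open, the fingers measure 114 mm over their backs; the gripper's body (76 mm by 85 mm) begins 54 mm behind the grasp point. The pads swing forward as they close: fully open they stand 13 mm farther back than shut.
Start: joints at [-1.355, 0.521, -0.036, 1.599, 0.021, 1.021, -0.113], TCP at [0.176, 0.6, 0.239] pointing down, gripper open.
Joint ranges: [-2.91, 2.91], [-0.3, 2.13], [-1.5, 1.42], [0.17, 2.43], [-1.26, 4.41], [0.16, 1.93], [-2.52, 2.52]. Speed limits (rad/s): [1.89, 1.89, 2.39, 2.39, 3.01, 3.01, 3.01].

## Interface

Orientations are given as [roll, pitch, yaw] about the fixed x, y, z axes, in that order (R = Rz(yaw) Ry(pitch) Rx(roll)).
In Python, from cell import arm gives the robot as it stands.
- The arm moves only by the tool drive_tool, never from a script. Its argument "targets" is a list of rows, each an object with "delta_pos": the shift along the tool's x, y, z in mm, a list of three; "rot": the turn, a rotation vector about the tool's x, y, z in degrees, a list of three. A call has 1 to 20 rows; each row is the pose to reach, as a shift and turn from the pose commanded when the call began, along the tool's axes at that moment; what a row does not reach only later rows make up. A row lasts 1/8 s, in which the tool goes at most 62.5 mm and 10.7 degrees, less where a joint would pass 70% of its speed; a pose out of reach is approached as far as the arm can. A call with a gripper value outside its range is refused whole. "gripper" is the finger opening in mm, from 0 to 85.4, set as the call begins (left out, the last holds). The fingers move at their own pace and stop on an object; "squeeze" is the grip in N (left out, the last holds). Time passes only in rows, so rows that repeat a pose let the fingers close. It gives the time, the measured TCP pose, the force, the opening and the grip force at its end, in the units of the state.
- arm.get_obs(): the state, without advancing time (a new reading comes with each control period).
- arm.read_camera(name): name is "side" or "top" or "wrist"; returns a dict with "pixels" (420x560x3 uint8, red, green, blue), "z_map" (420x560 float32, m along the optical axis (not along the pixel's ray), 0 where there is no reading), "fx", "fy", "cx", "cy" (pixels), "R" (3x3) and "t" (3): a world point X has camera coordinates R X + t; the wrist camera has in their place "T_tool_cam" (4x4, takes a point from camera to tool coordinates, whose origin is the TCP and whose axes are the flange's). Camera axes: x right, y down, z forward; pixel columns grow to the right and rows downward; lengths in m; the calibration is good to about 2 mm. A picture is of the moment at which its call begins: read the wrist's pose just before it.
- arm.close_job(): hands the job in; it is judged then, once.
The state is a dict: "time_s": time; "qpos": joint angles; "dq": joint speeds; "joint_torque": joint torques, N m; "tool_pos": TCP position; "ee_rot": TCP orientation; "ft_force": force on the tool from outside, world axes, zero at the start; "wrist_torque": the same for the moment, N m; "opening": finger opening in m; "finger_force": force on a finger pad.
Only numpy, scipy, OpenCV 4.12 (cv2) and the standard library are available. Lean on these libraries where they do the work, as an engineer would, in place of code of your own. Each camera call takes 0.05 s, during which the arm holds its last target. There are 200 camera calls.

## Task

Load the loose aluminium carrier plate into the spring magazine: lay it flat on top of the stack in the open front part, press it and the stack down and push it back under the two lips until it is fully home against the back wall, without ramming it. Then slide the gate fully shut across the front, let go, and leave the other things on the bench where they are.

Things in the scene. Friction and masses are not known exactly. Their poses are not given: they have to be found in the camera images.
- carrier_center (a point): Loose aluminium carrier plate, 120 x 60 x 14 mm (x, y, z), about 0.2 kg, flat on the bench; the point is its centre, 7 mm above its underside. Its upper face has a pocket in the middle, 60 (x) x 44 (y) mm, 8 mm deep: floor 6 mm above the underside, walls 30 mm (x) and 22 mm (y) from the centre. Both ends are alike. Grip it across its 60 mm width.
- magazine: Fixed grey stack magazine. Origin: under the centre of its well, on the bench; +x to its back, +y to the side where the open gate stands, z up. Well 122 mm long (x +-61), 63 mm wide (y +-31.5); side walls end at z = 78, inner edges bevelled about 4 mm outward at the top. Back wall's face at x = +61, up to z = 83. Front wall low (z = 55): a carrier can hang over the front.
- stack_top (a point): Centre of the top of the stack as it starts, at magazine x = 0, y = 0, z = 78 mm (the point is fixed to the magazine): a spring follower with two carriers like the loose one, long side along x, level with the side walls. The stack yields straight down by up to 21 mm and pushes back with about 2 N at first and 3.5 N more per 10 mm.
- lip_front (a point): Midway between the front edges of two dark lips over the back of the well, one at each side, 5 mm thick, reaching 9 to 10 mm in from the side walls; point at magazine x = 33, y = 0, z = 78 mm. Underside at z = 78 for x over 41, rising as a lead-in ramp forward to x = 33. Before the lips the well is open above: a carrier can be laid there on the stack, its centre at about x = -31.
- home (a point): Where the centre of a loaded carrier belongs: magazine x = +1, y = 0, z = 71 mm, its end against the back wall, its top held by the spring against the underside of the lips. To get there a carrier on the stack must be pressed down by its thickness (14 mm) or a little more and pushed towards the magazine's +x until it stops.
- gate (a joint): The gate's slide along the track on the magazine's front, m: 0 = fully open (at the magazine's +y side), grows as it slides to the magazine's -y, 0.058 = fully shut. Slight friction (about 1.5 N); it stays where it is left. Its blade passes 4 mm in front of a carrier that is home and is blocked by one that is not.
- gate_grip (a point): Centre of the gate's upright black grip block, 18 x 20 x 28 mm (magazine x, y, z), standing above the blade, 77 to 105 mm above the bench. It moves with the gate along the magazine's y; at gate = 0 it is at x = -70, y = +58, z = 91 mm in the magazine's frame.
- bin1: Bystander: small open blue parts bin 104 x 69 x 47 mm; origin at the centre of its underside.
- tape_amber: Bystander: flat roll of amber tape, 73 mm across, 14 mm high; origin at the centre of its underside.
- hex_keys: Bystander: red holder with hex keys, 26 x 85 x 18 mm; origin at the centre of its underside.
Things that resemble listed ones, but are neither listed nor needed, are in the scene too. What is shaped like the part that bears carrier_center but pink or red is not meant.

How it is judged:
By the outcome, as a careful person would: the job done as asked, in the order asked, and still so for the second after the job is handed in, with the robot touching nothing.
It also fails if it takes over 54 s, if anything falls off the work surface, if the arm or the gripper's body presses on something with over 40 N, if the wrist force passes 120 N, or if a joint passes its speed limit or range.

## Working session

There is one attempt and no reset: what is moved stays moved. The work goes in short steps, Python scripts to look and compute and a tool call to move; the robot and the scene stay as the last step left them, time stands still between calls to the robot, and variables do not carry over. Pictures are saved under pics/ and viewed, at most 10 in all, crops included, and the job is handed in when it is done.

Besides the shell and the picture viewer there is one more tool, called after "Request:" as name(argument=value, ...) on one line, values as JSON. drive_tool: Moves the arm, as the interface text tells. Its arguments: {"type":"object","properties":{"targets":{"type":"array","items":{"type":"object","properties":{"delta_pos":{"type":"array","items":{"type":"number"}},"rot":{"type":"array","items":{"type":"number"}}}}},"gripper":{"type":"number"},"squeeze":{"type":"number"}},"required":["targets"]}

```bash
ls; mkdir -p pics; python3 - <<'E'
from cell import arm
import numpy as np, cv2
o=arm.get_obs(); print({k:np.round(v,3).tolist() for k,v in o.items()}); print(arm.tip_extent)
for n in("top","side"):
    c=arm.read_camera(n); np.savez(""+n,**c)
    cv2.imwrite(f"pics/{n}0.png",c["pixels"][:,:,::-1]); print(n,c["fx"],c["fy"],c["cx"],c["cy"],c["R"],c["t"])
E
```

```text
pics
{'time_s': 0.0, 'qpos': [-1.355, 0.522, -0.036, 1.6, 0.021, 1.021, -0.113], 'dq': [0.002, 0.0, -0.002, -0.001, 0.001, -0.001, 0.0], 'joint_torque': [-0.001, -92.71, 1.979, -36.993, 0.018, 0.008, -0.0], 'tool_pos': [0.176, 0.599, 0.239], 'ee_rot': [-3.14, 0.0, 2.856], 'ft_force': [0.101, -0.041, -0.155], 'wrist_torque': [-0.096, 0.032, -0.007], 'finger_force': 0.0, 'opening': 0.086}
0.008
top 477.87635630437387 477.87635630437387 279.39730412831284 211.0040618618903 [[-1.38896700e-01 -9.90306537e-01 -8.18374483e-04]
 [-9.66039661e-01  1.35674848e-01 -2.19908410e-01]
 [ 2.17887769e-01 -2.97539703e-02 -9.75520180e-01]] [0.06148714 0.53009926 1.16651289]
side 476.88207792734613 476.88207792734613 280.9688085634774 208.39179301739222 [[ 0.52951336 -0.84827882 -0.00621582]
 [-0.5599707  -0.34402254 -0.75371169]
 [ 0.63721928  0.40258108 -0.65717582]] [-0.2670552   0.37151834  1.10772985]
```

View pics/top0.png

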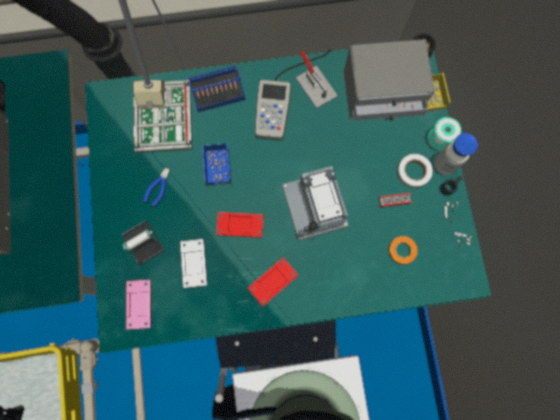

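View pics/side0.png

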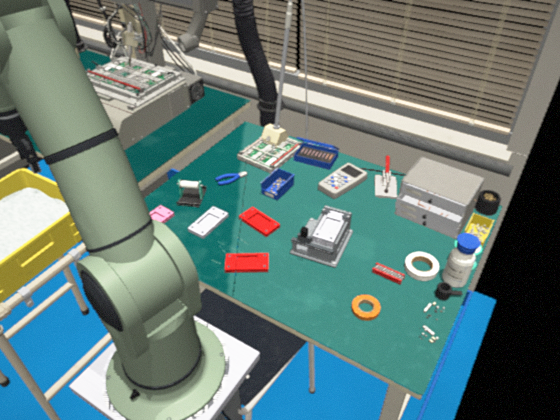

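```bash
cat > h.py <<'E'
import numpy as np, cv2
def cloud(c,T=None):
    v,u=np.mgrid[0:420,0:560]; z=c["z_map"].astype(float)
    P=np.stack([(u-c["cx"])/c["fx"]*z,(v-c["cy"])/c["fy"]*z,z],-1)
    if T is not None: return P@T[:3,:3].T+T[:3,3]
    return (P-c["t"])@c["R"]
E
python3 - <<'E'
from h import *
t=np.load("top.npz"); s=np.load("side.npz")
P=cloud(t); px=t["pixels"].astype(int)
a=cv2.resize(t["pixels"][155:250,270:365],(570,570),interpolation=cv2.INTER_CUBIC)
b=cv2.resize(s["pixels"][195:270,285:360],(570,570),interpolation=cv2.INTER_CUBIC)
cv2.imwrite("pics/z.png",cv2.resize(np.hstack([a,b]),(800,400))[:,:,::-1])
# carrier
m=np.zeros((420,560),bool); m[235:292,175:212]=1
m&=(px.min(-1)>140)
Q=P[m]; print(m.sum(),np.median(Q,0)); r=cv2.minAreaRect((Q[:,:2]*1000).astype(np.float32)); print(r,np.percentile(Q[:,2],[5,50,95]))
# magazine heights
for v in range(165,242,5): print(v,[int(1000*P[v,u,2]) for u in range(280,352,4)])
for uv in [(170,320),(205,330),(225,310),(180,300)]: print(uv,P[uv])
E
```

```text
1068 [0.43821175 0.22799735 0.01162611]
((361.04736328125, 169.01968383789062), (326.7821350097656, 116.14881896972656), 37.37960433959961) [0.00237703 0.01162611 0.01704754]
165 [1, 0, 0, -4, 1, 0, -2, 1, 1, 0, -2, -1, 0, -5, 0, -2, -3, 0]
170 [-2, -2, 7, 0, 0, 0, 1, 1, -2, 4, 81, 83, 79, 79, 0, 0, 0, -10]
175 [2, 1, -4, -7, -3, 0, 83, 83, 78, 77, 77, 77, 80, 80, -1, 0, 3, 0]
180 [1, 0, 1, -6, 3, 5, 82, 82, 75, 75, 79, 73, 78, 81, 2, 0, -1, -3]
185 [-4, 15, 1, 7, 7, 5, 80, 87, 82, 75, 72, 65, 66, 77, 77, -1, -2, 4]
190 [0, 7, 2, 8, 7, 7, 22, 80, 78, 68, 69, 69, 68, 79, 75, 2, -5, 2]
195 [2, -3, 8, 8, 7, 1254, 16, 73, 78, 68, 72, 68, 70, 72, 78, 81, 4, 0]
200 [0, 0, 8, 4, 10, 4, 6, 67, 70, 74, 69, 68, 69, 68, 79, 76, 0, -4]
205 [0, 2, 7, 6, 8, 2, 6, 23, 78, 75, 72, 66, 68, 68, 78, 71, 73, 0]
210 [-2, -3, -1, 11, 6, 9, 10, 10, 77, 75, 78, 78, 74, 77, 76, 81, 74, -1]
215 [0, -2, 4, 8, 7, 12, 7, 5, 53, 73, 74, 79, 80, 77, 79, 77, 70, 0]
220 [-1, -3, 0, 2, 10, 5, 9, 10, 23, 76, 77, 73, 57, 55, 55, 53, 54, -1]
225 [3, 4, -5, -4, 4, 6, 8, 6, 106, 105, 72, 53, 51, 53, 47, 8, 8, 7]
230 [-2, 1, 1, -3, 8, 2, 53, 70, 91, 56, 3, 6, 0, 8, -6, -5, 2, -5]
235 [-2, 0, -2, 6, -1, 53, 8, 4, 5, 3, -2, 0, 0, -3, 0, 2, 0, -2]
240 [-3, -2, -1, 1, 0, -5, -6, 0, -3, -1, 1, 0, -2, 5, 0, 4, -2, -3]
(170, 320) [ 0.62066077 -0.13018902  0.08195125]
(205, 330) [ 0.52917713 -0.14264933  0.06761289]
(225, 310) [ 0.47909586 -0.08128057  0.09905629]
(180, 300) [ 0.62313314 -0.08186491  0.00589602]
```

View pics/z.png

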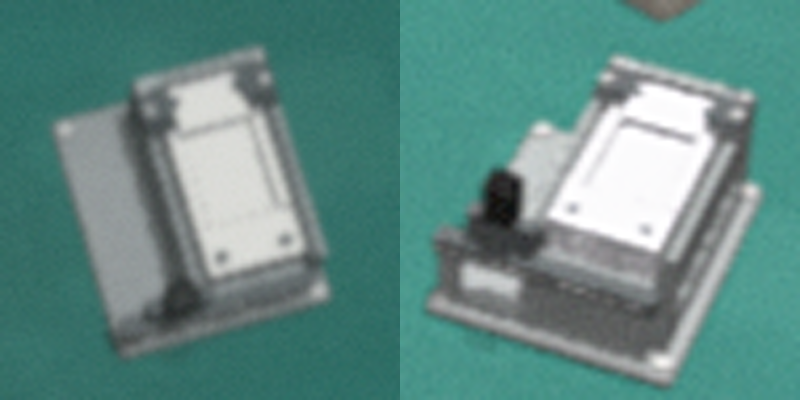

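```bash
cat >> h.py <<'E'
def plane(c,uv,z,T=None):
    uv=np.atleast_2d(uv).astype(float)
    d=np.c_[(uv[:,0]-c["cx"])/c["fx"],(uv[:,1]-c["cy"])/c["fy"],np.ones(len(uv))]
    if T is None: R=c["R"].T; o=-R@c["t"]
    else: R=T[:3,:3]; o=T[:3,3]
    d=d@R.T
    return o+d*((z-o[2])/d[:,2])[:,None]
def white(c,box,z,th=140,T=None):
    u0,u1,v0,v1=box; m=np.zeros((420,560),np.uint8)
    m[v0:v1,u0:u1]=c["pixels"][v0:v1,u0:u1].min(-1)>th
    k=max(cv2.findContours(m,cv2.RETR_EXTERNAL,cv2.CHAIN_APPROX_NONE)[0],key=cv2.contourArea)[:,0]
    return cv2.minAreaRect((plane(c,k,z,T)[:,:2]*1000).astype(np.float32))
def mag(o):  # tool yaw
    return o
E
python3 - <<'E'
from h import *
t=np.load("top.npz")
for th in (120,150,170):
    print(white(t,(175,212,230,295),.014,th)); print(white(t,(300,350,165,230),.078,th))
g=lambda u,v,z:plane(t,[(270+u*95/400,155+v*95/400)],z)[0].round(3)
print("bw",g(135,80,.083),g(263,48,.083),"front top",g(208,278,.078),g(307,262,.078),"grip",g(178,290,.105))
from cell import arm
o=arm.get_obs(); c=arm.read_camera("wrist"); print(c["T_tool_cam"].round(3),c["fx"],c["cx"],c["cy"])
E
```

```text
((438.42626953125, 227.2737579345703), (63.089351654052734, 121.45055389404297), 88.4076156616211)
((553.0618896484375, -128.56085205078125), (140.73916625976562, 77.92868041992188), 6.028599262237549)
((438.58416748046875, 227.13609313964844), (59.22602844238281, 120.55596160888672), 88.38680267333984)
((554.3616943359375, -130.2668914794922), (120.95401763916016, 60.633121490478516), 8.178765296936035)
((438.40887451171875, 227.26287841796875), (58.27619552612305, 116.81364440917969), 88.3186264038086)
((554.5087280273438, -130.41213989257812), (118.39985656738281, 58.82124328613281), 7.809943675994873)
bw [ 0.616 -0.083  0.083] [ 0.625 -0.163  0.083] front top [ 0.49  -0.108  0.078] [ 0.491 -0.168  0.078] grip [ 0.48  -0.087  0.105]
[[ 0.001 -0.95  -0.312  0.081]
 [ 1.     0.001 -0.     0.   ]
 [ 0.001 -0.312  0.95  -0.136]
 [ 0.     0.     0.     1.   ]] 291.9090548512527 276.9948985907528 206.85338049241489
```

Request:
drive_tool(targets=[{"delta_pos": [-40,-30,0],"rot": [0,0,-2]},{"delta_pos": [-80,-64,0],"rot": [0,0,-4]},{"delta_pos": [-125,-99,15],"rot": [0,0,-6]},{"delta_pos": [-170,-135,30],"rot": [0,0,-8]},{"delta_pos": [-215,-170,50],"rot": [0,0,-10]},{"delta_pos": [-260,-206,75],"rot": [0,0,-12]},{"delta_pos": [-305,-242,95],"rot": [0,0,-14.8]},{"delta_pos": [-340,-270,110],"rot": [0,0,-14.8]},{"delta_pos": [-356,-283,119],"rot": [0,0,-14.8]},{"delta_pos": [-356,-283,119],"rot": [0,0,-14.8]},{"delta_pos": [-356,-283,119],"rot": [0,0,-14.8]},{"delta_pos": [-356,-283,119],"rot": [0,0,-14.8]}])

```text
time_s: 1.65
tool_pos: [0.4376, 0.2288, 0.1206]
ee_rot: [3.141, 0.0, 3.116]
ft_force: [0.1, 0.0, -0.2]
opening: 0.0852
finger_force: 0.0
```

```bash
cat >> h.py <<'E'
from scipy.spatial.transform import Rotation as Ro
def pose(o):
    T=np.eye(4); T[:3,:3]=Ro.from_euler("xyz",o["ee_rot"]).as_matrix(); T[:3,3]=o["tool_pos"]; return T
def wrist(name):
    from cell import arm
    o=arm.get_obs(); c=arm.read_camera("wrist"); cv2.imwrite(f"pics/{name}.png",c["pixels"][:,:,::-1])
    return o,c,pose(o)@c["T_tool_cam"]
def delta(o,p): # world target (m) -> tool mm
    return ((np.array(p)-o["tool_pos"])@pose(o)[:3,:3]*1000).round(1)
E
python3 - <<'E'
from h import *
from cell import arm
o,c,T=wrist("w1"); print(arm.tip_extent,o["qpos"],o["tool_pos"],np.degrees(o["ee_rot"]))
for th in (120,150,170): print(white(c,(100,460,80,400),.014,th,T))
np.savez("w1",T=T,**c)
P=cloud(c,T); print([P[v,u].round(3).tolist() for v,u in((200,280),(20,280),(200,60),(200,120),(200,440))])
E
```

```text
0.008 [-0.57375215  0.49340797 -0.03644968  2.04220654  0.02985335  0.60586329
  0.91444353] [0.43760821 0.22878813 0.12064408] [1.79967577e+02 1.89056182e-02 1.78512395e+02]
((438.7038269042969, 226.59925842285156), (60.49581527709961, 119.81790161132812), 88.43504333496094)
((438.7057189941406, 226.63943481445312), (60.36371994018555, 119.84925079345703), 88.40277862548828)
((453.5766906738281, 226.1178741455078), (60.19239044189453, 89.94625091552734), 88.54296112060547)
[[0.433, 0.232, 0.007], [0.291, 0.235, 0.001], [0.43, 0.031, 0.001], [0.431, 0.086, 0.002], [0.438, 0.378, 0.001]]
```

View pics/w1.png

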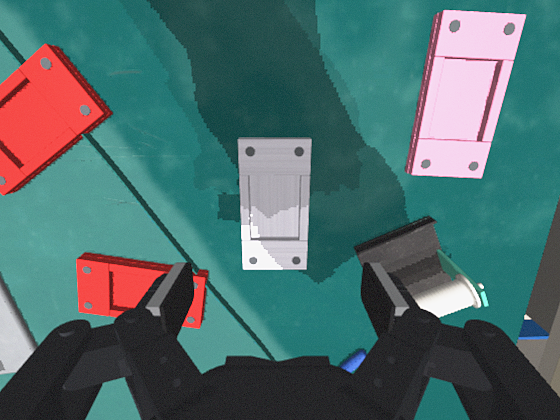

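```bash
python3 - <<'E'
from h import *
w=np.load("w1.npz"); P=cloud(w,w["T_tool_cam"])*1000
m=(w["z_map"]>0)&(w["z_map"]<.16)
for b in((130,200),(360,430)):
    q=P[240:330,b[0]:b[1]][m[240:330,b[0]:b[1]]]
    print(len(q),np.percentile(q,[1,10,50,90,99],axis=0).round(0).tolist())
from cell import arm
o=arm.get_obs(); print(delta(o,(.4387,.2266,.012)))
E
```

```text
3042 [[-10.0, -56.0, -57.0], [-3.0, -52.0, -53.0], [8.0, -44.0, -34.0], [12.0, -42.0, -15.0], [14.0, -40.0, -8.0]]
3163 [[-10.0, 41.0, -57.0], [-3.0, 43.0, -54.0], [9.0, 44.0, -34.0], [12.0, 53.0, -15.0], [14.0, 56.0, -8.0]]
[ -1.1  -2.1 108.6]
```

Request:
drive_tool(targets=[{"delta_pos": [-1,-2,30]},{"delta_pos": [-1,-2,50]},{"delta_pos": [-1,-2,65]},{"delta_pos": [-1,-2,70]},{"delta_pos": [-1,-2,70]}], gripper=67, squeeze=40)

```text
validation failed for argument at $.ta...
```

```bash
python3 - <<'E'
from h import *
from cell import arm
o,c,T=wrist("w2"); print(o["opening"])
P=cloud(c,c["T_tool_cam"])*1000; m=(c["z_map"]>0)&(P[...,2]<15)&(P[...,2]>-60)
for s in(-1,1):
    k=m&(s*P[...,1]>30)&(s*P[...,1]<60)&(abs(P[...,0])<20); q=P[k]; print(np.percentile(q[:,2],[50,95,99,99.8]).round(1), np.percentile(q[q[:,2]>-20][:,1],[1,50,99]).round(1))
print(white(c,(100,460,80,400),.014,120,T)); print(o["tool_pos"],delta(o,(.4387,.2266,.004)))
E
```

```text
0.08541254711693695
[-43.9 -13.7  -8.7  -7.1] [-55.2 -42.8 -42.3]
[-43.9 -13.8  -8.9  -6.9] [42.4 42.9 55.5]
((438.74957275390625, 226.57269287109375), (60.49896240234375, 119.82540130615234), 88.40510559082031)
[0.43765966 0.22863632 0.1206106 ] [ -1.1  -2.1 116.6]
```

Rows need "rot" as well.

Request:
drive_tool(targets=[{"delta_pos": [-1,-2,30],"rot": [0,0,0]},{"delta_pos": [-1,-2,50],"rot": [0,0,0]},{"delta_pos": [-1,-2,65],"rot": [0,0,0]},{"delta_pos": [-1,-2,70],"rot": [0,0,0]},{"delta_pos": [-1,-2,70],"rot": [0,0,0]}], gripper=67, squeeze=40)

```text
time_s: 2.38
tool_pos: [0.439, 0.2259, 0.0504]
ee_rot: [-3.142, 0.0, 3.114]
ft_force: [0.1, -0.6, 0.5]
opening: 0.067
finger_force: 0.0
```

```bash
python3 - <<'E'
from h import *
from cell import arm
o,c,T=wrist("w2"); print(o["opening"])
P=cloud(c,c["T_tool_cam"])*1000; m=(c["z_map"]>0)&(P[...,2]<15)&(P[...,2]>-60)
for s in(-1,1):
    k=m&(s*P[...,1]>30)&(s*P[...,1]<60)&(abs(P[...,0])<20); q=P[k]; print(np.percentile(q[:,2],[50,95,99,99.8]).round(1), np.percentile(q[q[:,2]>-20][:,1],[1,50,99]).round(1))
print(o["tool_pos"],delta(o,(.4387,.2266,.004)))
E
```

```text
0.06695419205544251
[-51.2 -11.3  -4.1  -1.3] [-46.8 -33.6 -33.1]
[-51.1 -11.1  -4.1  -1.5] [33.3 33.8 46.7]
[0.43895949 0.22587153 0.05042259] [ 0.3  0.7 46.4]
```

Request:
drive_tool(targets=[{"delta_pos": [0,0.5,15],"rot": [0,0,0]},{"delta_pos": [0,0.5,30],"rot": [0,0,0]},{"delta_pos": [0,0.5,40],"rot": [0,0,0]},{"delta_pos": [0,0.5,46],"rot": [0,0,0]},{"delta_pos": [0,0.5,46],"rot": [0,0,0]}])

```text
time_s: 3.05
tool_pos: [0.4387, 0.2261, 0.0039]
ee_rot: [-3.141, -0.001, 3.114]
ft_force: [-0.4, 1.0, -0.0]
opening: 0.0668
finger_force: 0.0
```

Request:
drive_tool(targets=[{"delta_pos": [0,0,0],"rot": [0,0,0]},{"delta_pos": [0,0,0],"rot": [0,0,0]},{"delta_pos": [0,0,0],"rot": [0,0,0]},{"delta_pos": [0,0,0],"rot": [0,0,0]}], gripper=50, squeeze=50)

```text
time_s: 3.55
tool_pos: [0.4391, 0.2263, 0.0047]
ee_rot: [3.141, 0.0, 3.114]
ft_force: [-1.9, -0.4, 6.0]
opening: 0.0585
finger_force: 55.1
```

Request:
drive_tool(targets=[{"delta_pos": [0,0,-10],"rot": [0,0,0]},{"delta_pos": [0,0,-40],"rot": [0,0,0]},{"delta_pos": [0,0,-90],"rot": [0,0,0]},{"delta_pos": [0,0,-140],"rot": [0,0,0]},{"delta_pos": [0,0,-180],"rot": [0,0,0]},{"delta_pos": [0,0,-200],"rot": [0,0,0]},{"delta_pos": [0,0,-200],"rot": [0,0,0]}])

```text
time_s: 4.42
tool_pos: [0.4394, 0.2264, 0.2058]
ee_rot: [3.14, 0.002, 3.114]
ft_force: [-0.5, 0.4, -3.0]
opening: 0.0587
finger_force: 55.3
```

```bash
python3 - <<'E'
from h import *
from cell import arm
o=arm.get_obs(); print(o["opening"],o["tool_pos"],np.degrees(o["ee_rot"][2]))
# above front part of magazine, a bit backed off for view
a=np.radians(7.9); R=np.array([[np.cos(a),-np.sin(a)],[np.sin(a),np.cos(a)]])
p=np.array([.5545,-.1303])+R@[-.031,0]; print(p,delta(o,(*p,.204)))
E
```

```text
0.05871771903318863 [0.43939919 0.22642946 0.20583101] 178.41017538488128
[ 0.52379421 -0.13456078] [ -94.4 -358.5    1.5]
```

Request:
drive_tool(targets=[{"delta_pos": [-15,-30,0],"rot": [0,0,-2]},{"delta_pos": [-35,-70,0],"rot": [0,0,-4]},{"delta_pos": [-60,-115,0],"rot": [0,0,-6]},{"delta_pos": [-85,-160,0],"rot": [0,0,-8]},{"delta_pos": [-100,-190,0],"rot": [0,0,-9.5]},{"delta_pos": [-106,-203,0],"rot": [0,0,-9.5]},{"delta_pos": [-106,-203,0],"rot": [0,0,-9.5]},{"delta_pos": [-106,-203,0],"rot": [0,0,-9.5]}])

```text
time_s: 5.42
tool_pos: [0.5388, 0.0218, 0.204]
ee_rot: [3.141, -0.001, -3.002]
ft_force: [-0.4, -0.7, -3.0]
opening: 0.0585
finger_force: 55.2
```

```bash
python3 - <<'E'
from h import *
o,c,T=wrist("w3"); np.savez("w3",T=T,**c)
print(o["tool_pos"],np.degrees(o["ee_rot"]),o["opening"],o["qpos"][6])
P=cloud(c,c["T_tool_cam"])*1000
E
```

```text
[0.53877964 0.02176871 0.20395092] [ 1.79969641e+02 -3.67799627e-02 -1.72001977e+02] 0.05852017503070096 1.5539818359848867
```

View pics/w3.png

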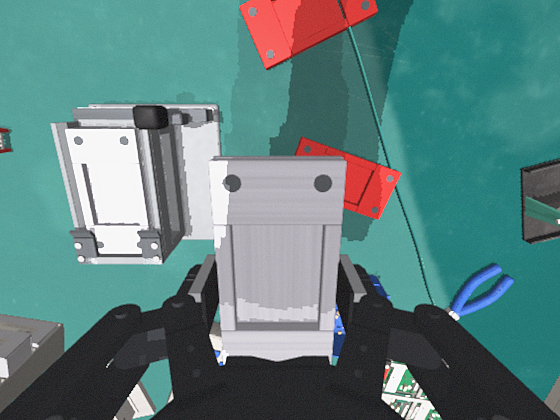

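```bash
python3 - <<'E'
from h import *
w=np.load("w3.npz")
cv2.imwrite("pics/z3.png",cv2.resize(w["pixels"][95:275,40:230],(760,720),interpolation=cv2.INTER_CUBIC)[:600,:,::-1])
cv2.imwrite("pics/z3.png",cv2.resize(w["pixels"][97:272,40:215],(600,600),interpolation=cv2.INTER_CUBIC)[:,:,::-1])
E
```

```text
(no output)
```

View pics/z3.png

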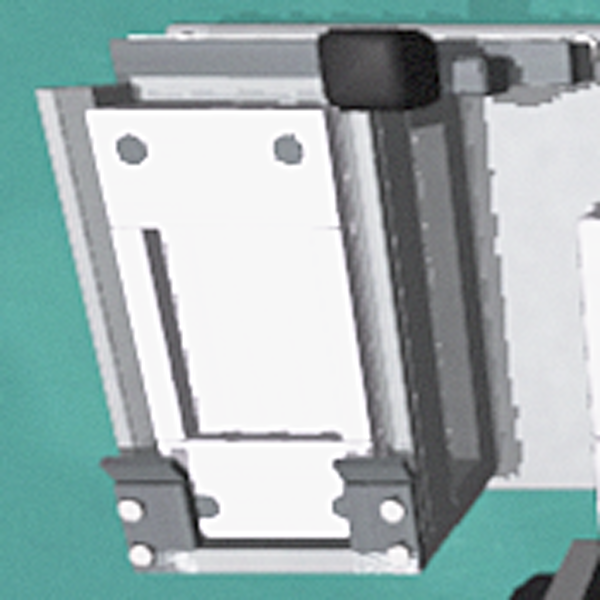

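```bash
python3 - <<'E'
from h import *
w=np.load("w3.npz"); T=w["T"]
Z=lambda pts,z:plane(w,np.array(pts)*175/600+[40,97],z,T)[:,:2]
k=Z([(88,110),(328,108),(372,440),(150,440),(190,438),(148,230),(132,150),(288,150)],.078); print((k*1000).round(1).tolist())
ang=lambda a,b:np.degrees(np.arctan2(*(b-a)[::-1]))
print("yaw",ang(k[1],k[2]),ang(k[0],k[3]),ang(k[0],k[1])-90, ang(k[6],k[7])-90, ang(k[5],k[4]))
g=Z([(322,32),(432,35),(435,100),(330,108)],.105); print("grip",(g*1000).round(1).tolist())
c=Z([(105,460),(335,460),(200,460),(410,460)],.083); print("lipfront",(c*1000).round(1).tolist())
a=np.radians(7.9); R=np.array([[np.cos(a),-np.sin(a)],[np.sin(a),np.cos(a)]])
print("centre",(k[:2].mean(0)+R@[.059,0]))
# held carrier in tool frame: top z = approx underside?
u=np.array([(211,158),(345,157),(240,183),(323,183)])
o=T@np.linalg.inv(w["T_tool_cam"])
P=cloud(w,w["T_tool_cam"])*1000; print("held top z tool",np.median(P[165:215,240:310,2]),"pocket",np.median(P[240:300,250:310,2]))
zt=T[2,3]; tz=(o@[0,0,np.median(P[165:215,240:310,2])/1000,1])[2]
q=plane(w,u,tz,T); print("held", ((q-o[:3,3])@o[:3,:3]*1000).round(1).tolist())
E
```

```text
[[499.6, -168.8], [490.6, -108.6], [580.2, -97.2], [589.0, -159.1], [586.8, -147.9], [528.6, -155.8], [508.1, -158.5], [502.5, -118.9]]
yaw 7.243423869528143 6.234012100105295 8.49831450084693 8.03571071573738 7.702504249003776
grip [[471.0, -97.5], [468.2, -73.3], [482.2, -72.3], [487.3, -95.9]]
lipfront [[594.3, -168.6], [585.4, -105.3], [590.6, -142.5], [582.5, -84.7]]
centre [ 0.55351081 -0.13060958]
held top z tool -10.761345087056561 pocket -2.671778840472705
held [[61.2, -28.0, -10.7], [61.7, 29.4, -10.7], [50.2, -16.0, -10.7], [50.3, 20.5, -10.7]]
```

```bash
cat >> h.py <<'E'
A=np.radians(7.9); RM=np.array([[np.cos(A),-np.sin(A)],[np.sin(A),np.cos(A)]]); OM=np.array([.554,-.1304])
def m2w(x,y,z): return (*(OM+RM@[x/1000,y/1000]),z/1000)
def w2m(p): return (*((np.array(p[:2])-OM)@RM*1000).round(1),round(p[2]*1000,1))
E
python3 - <<'E'
from h import *
from cell import arm
o=arm.get_obs(); print(delta(o,m2w(-32,0,204)),delta(o,m2w(-32,0,84)))
E
```

```text
[ 3.820e+01 -1.527e+02  1.000e-01] [  38.2 -152.8  120.1]
```

Request:
drive_tool(targets=[{"delta_pos": [8,-25,0],"rot": [0,0,0]},{"delta_pos": [18,-70,0],"rot": [0,0,0]},{"delta_pos": [30,-115,0],"rot": [0,0,0]},{"delta_pos": [38,-145,0],"rot": [0,0,0]},{"delta_pos": [38,-152.7,15],"rot": [0,0,0]},{"delta_pos": [38,-152.7,45],"rot": [0,0,0]},{"delta_pos": [38,-152.7,75],"rot": [0,0,0]},{"delta_pos": [38,-152.7,95],"rot": [0,0,0]},{"delta_pos": [38,-152.7,105],"rot": [0,0,0]},{"delta_pos": [38,-152.7,110],"rot": [0,0,0]},{"delta_pos": [38,-152.7,110],"rot": [0,0,0]}])

```text
time_s: 6.85
tool_pos: [0.5229, -0.1358, 0.0945]
ee_rot: [-3.142, 0.0, -3.003]
ft_force: [0.0, -0.2, -3.4]
opening: 0.0587
finger_force: 55.1
```

```bash
python3 - <<'E'
from h import *
from cell import arm
o,c,T=wrist("w4"); print(w2m(o["tool_pos"]),delta(o,m2w(-32,0,84)))
s=arm.read_camera("top"); np.savez("top2",**s)
a=c["pixels"]; b=cv2.resize(s["pixels"][150:255,260:365],(420,420),interpolation=cv2.INTER_CUBIC)
cv2.imwrite("pics/z4.png",cv2.resize(np.hstack([a,b]),(800,343))[:,:,::-1])
E
```

```text
(np.float64(-31.5), np.float64(-1.1), np.float64(94.5)) [ 0.5  1.1 10.5]
```

View pics/z4.png

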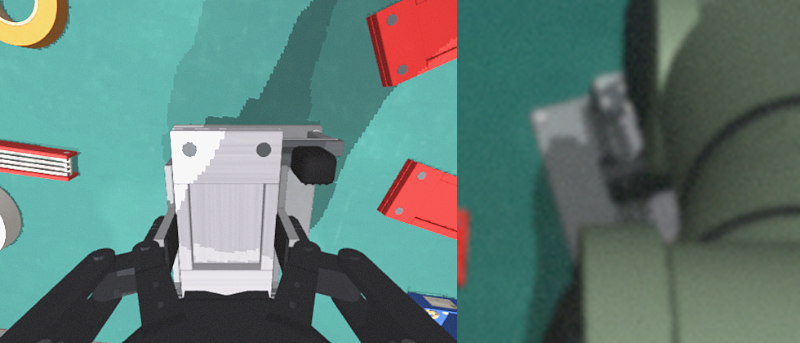

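Request:
drive_tool(targets=[{"delta_pos": [0.5,1,3],"rot": [0,0,0]},{"delta_pos": [0.5,1,6],"rot": [0,0,0]},{"delta_pos": [0.5,1,8.5],"rot": [0,0,0]},{"delta_pos": [0.5,1,10.5],"rot": [0,0,0]},{"delta_pos": [0.5,1,10.5],"rot": [0,0,0]},{"delta_pos": [0.5,1,10.5],"rot": [0,0,0]}])

```text
time_s: 7.7
tool_pos: [0.5221, -0.1352, 0.0838]
ee_rot: [-3.142, 0.0, -3.003]
ft_force: [0.2, -0.8, -2.4]
opening: 0.059
finger_force: 55.1
```

Request:
drive_tool(targets=[{"delta_pos": [0,0,0.7],"rot": [0,0,0]},{"delta_pos": [0,0,1.5],"rot": [0,0,0]},{"delta_pos": [0,0,1.5],"rot": [0,0,0]}])

```text
time_s: 8.07
tool_pos: [0.5222, -0.1352, 0.0824]
ee_rot: [-3.142, 0.0, -3.003]
ft_force: [-0.4, 0.1, -1.1]
opening: 0.0584
finger_force: 55.5
```

Contact with the stack. Release slowly and lift.

Request:
drive_tool(targets=[{"delta_pos": [0,0,0],"rot": [0,0,0]},{"delta_pos": [0,0,0],"rot": [0,0,0]},{"delta_pos": [0,0,-1],"rot": [0,0,0]},{"delta_pos": [0,0,-10],"rot": [0,0,0]},{"delta_pos": [0,0,-30],"rot": [0,0,0]},{"delta_pos": [0,0,-50],"rot": [0,0,0]},{"delta_pos": [0,0,-60],"rot": [0,0,0]},{"delta_pos": [0,0,-60],"rot": [0,0,0]}], gripper=70)

```text
time_s: 9.07
tool_pos: [0.5224, -0.1352, 0.1429]
ee_rot: [-3.141, 0.001, -3.003]
ft_force: [-0.4, 0.5, -0.3]
opening: 0.07
finger_force: 0.0
```

```bash
python3 - <<'E'
from h import *
from cell import arm
o,c,T=wrist("w5"); np.savez("w5",T=T,**c); print(w2m(o["tool_pos"]),o["opening"])
cv2.imwrite("pics/z5.png",cv2.resize(c["pixels"][80:400,100:460],(800,600))[:,:,::-1]) 
P=cloud(c,T); k=lambda u,v:(P[v-3:v+4,u-3:u+4,2].mean()*1000).round(1)
E
```

```text
(np.float64(-32.0), np.float64(-0.4), np.float64(142.9)) 0.07004305945930416
```

View pics/z5.png

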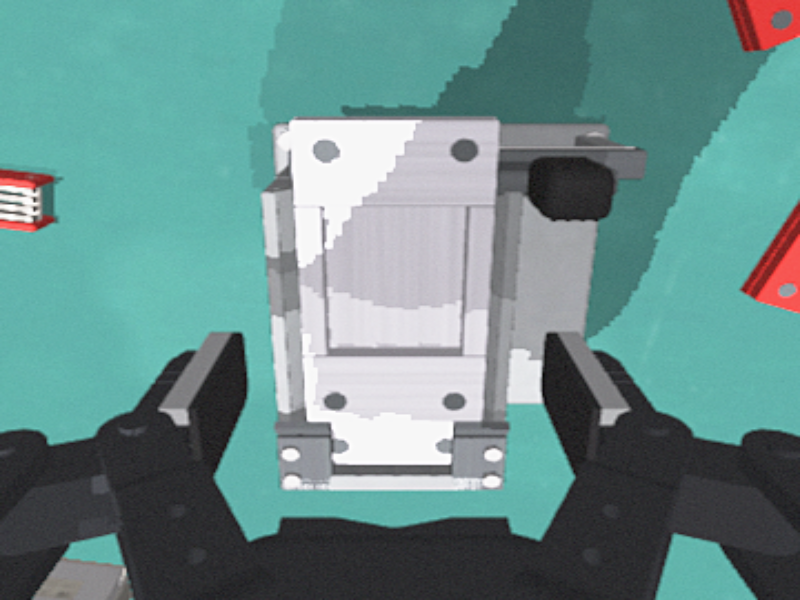

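```bash
python3 - <<'E'
from h import *
w=np.load("w5.npz")
f=lambda pts,z:[w2m(p)[:2] for p in plane(w,np.array(pts)*[.45,320/600]+[100,80],z,w["T"])]
r=lambda x:[tuple(map(float,p)) for p in x]
print("carrier",r(f([(292,120),(497,120),(487,418),(309,420)],.092)))
print("wall outer",r(f([(263,195),(519,195),(278,420),(507,420)],.078)))
print("lip front",r(f([(275,425),(330,425),(455,425),(507,425)],.080)))
print("pocket wall",r(f([(327,355),(463,355),(325,205)],.092)))
print("grip",r(f([(533,163),(612,163),(530,215)],.105)))
o=w["T"]@np.linalg.inv(w["T_tool_cam"]); 
from cell import arm; ob=arm.get_obs()
print(delta(ob,m2w(-13-1,0,143)))
E
```

```text
carrier [(-92.5, -28.9), (-92.6, 29.2), (25.7, 31.8), (26.7, -28.8)]
wall outer [(-63.2, -41.6), (-63.3, 39.8), (37.1, -42.3), (37.0, 41.6)]
lip front [(38.2, -43.1), (38.2, -23.1), (38.1, 22.4), (38.1, 41.3)]
pocket wall [(-3.1, -21.8), (-3.1, 22.6), (-63.0, -20.5)]
grip [(-80.4, 37.5), (-80.4, 58.9), (-63.1, 37.9)]
[-18.3   0.3  -0.7]
```

Request:
drive_tool(targets=[{"delta_pos": [-8,0,0],"rot": [0,0,0]},{"delta_pos": [-16,0,0],"rot": [0,0,0]},{"delta_pos": [-16,0,0],"rot": [0,0,0]},{"delta_pos": [-16,0,0],"rot": [0,0,0]},{"delta_pos": [-16,0,0],"rot": [0,0,0]},{"delta_pos": [-16,0,15],"rot": [0,0,0]},{"delta_pos": [-16,0,35],"rot": [0,0,0]},{"delta_pos": [-16,0,45],"rot": [0,0,0]},{"delta_pos": [-16,0,48],"rot": [0,0,0]},{"delta_pos": [-16,0,48],"rot": [0,0,0]}], gripper=0, squeeze=40)

```text
time_s: 10.38
tool_pos: [0.538, -0.133, 0.0944]
ee_rot: [-3.142, 0.0, -3.003]
ft_force: [-0.7, -0.2, -0.4]
opening: 0.0
finger_force: 0.0
```

Request:
drive_tool(targets=[{"delta_pos": [0,0,1],"rot": [0,0,0]},{"delta_pos": [0,0,2],"rot": [0,0,0]},{"delta_pos": [0,0,3.5],"rot": [0,0,0]},{"delta_pos": [0,0,5],"rot": [0,0,0]},{"delta_pos": [0,0,6],"rot": [0,0,0]},{"delta_pos": [0,0,6],"rot": [0,0,0]}])

```text
time_s: 11.12
tool_pos: [0.538, -0.133, 0.0883]
ee_rot: [-3.142, -0.0, -3.003]
ft_force: [0.6, 0.6, 1.1]
opening: 0.0001
finger_force: 0.5
```

Request:
drive_tool(targets=[{"delta_pos": [0,0,2],"rot": [0,0,0]},{"delta_pos": [0,0,4],"rot": [0,0,0]},{"delta_pos": [0,0,6],"rot": [0,0,0]},{"delta_pos": [0,0,8],"rot": [0,0,0]},{"delta_pos": [0,0,10],"rot": [0,0,0]},{"delta_pos": [0,0,12],"rot": [0,0,0]},{"delta_pos": [0,0,12],"rot": [0,0,0]}])

```text
time_s: 12.0
tool_pos: [0.538, -0.133, 0.0762]
ee_rot: [-3.142, 0.0, -3.003]
ft_force: [-0.6, 0.5, 5.7]
opening: 0.0001
finger_force: 2.6
```

```bash
python3 - <<'E'
from h import *
from cell import arm
o,c,T=wrist("w6"); np.savez("w6",T=T,**c); print(w2m(o["tool_pos"]),o["ft_force"],o["wrist_torque"])
cv2.imwrite("pics/z6.png",cv2.resize(c["pixels"][80:400,100:460],(800,600))[:,:,::-1]) 
E
```

```text
(np.float64(-16.2), np.float64(-0.4), np.float64(76.2)) [-0.56513662  0.52382502  5.67120773] [0.05026883 0.13531122 0.00265215]
```

View pics/z6.png

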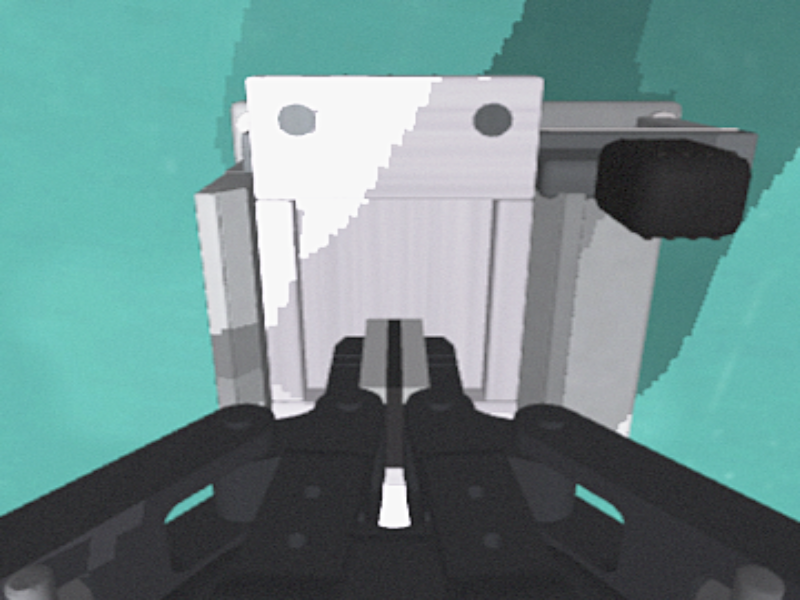

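Request:
drive_tool(targets=[{"delta_pos": [-2,0,0],"rot": [0,0,0]},{"delta_pos": [-4,0,0],"rot": [0,0,0]},{"delta_pos": [-6,0,0],"rot": [0,0,0]},{"delta_pos": [-8,0,0],"rot": [0,0,0]},{"delta_pos": [-10,0,0],"rot": [0,0,0]},{"delta_pos": [-12,0,0],"rot": [0,0,0]},{"delta_pos": [-12,0,0],"rot": [0,0,0]}])

```text
time_s: 12.92
tool_pos: [0.5493, -0.1315, 0.0762]
ee_rot: [3.141, -0.001, -3.004]
ft_force: [-2.2, 0.1, 5.6]
opening: 0.0002
finger_force: 3.3
```

Request:
drive_tool(targets=[{"delta_pos": [-2,0,0],"rot": [0,0,0]},{"delta_pos": [-4,0,0],"rot": [0,0,0]},{"delta_pos": [-6,0,0],"rot": [0,0,0]},{"delta_pos": [-8,0,0],"rot": [0,0,0]},{"delta_pos": [-10,0,0],"rot": [0,0,0]},{"delta_pos": [-12,0,0],"rot": [0,0,0]},{"delta_pos": [-14,0,0],"rot": [0,0,0]},{"delta_pos": [-14,0,0],"rot": [0,0,0]}])

```text
time_s: 13.92
tool_pos: [0.5632, -0.1295, 0.0762]
ee_rot: [3.142, -0.001, -3.003]
ft_force: [-3.8, -0.3, 6.0]
opening: -0.0001
finger_force: 3.3
```

Request:
drive_tool(targets=[{"delta_pos": [-1.5,0,0],"rot": [0,0,0]},{"delta_pos": [-3,0,0],"rot": [0,0,0]},{"delta_pos": [-4.5,0,0],"rot": [0,0,0]},{"delta_pos": [-6,0,0],"rot": [0,0,0]},{"delta_pos": [-7,0,0],"rot": [0,0,0]},{"delta_pos": [-8,0,0],"rot": [0,0,0]},{"delta_pos": [-8,0,0],"rot": [0,0,0]}])

```text
time_s: 14.8
tool_pos: [0.571, -0.1285, 0.0761]
ee_rot: [3.141, -0.001, -3.004]
ft_force: [-3.6, -0.1, 5.7]
opening: 0.0002
finger_force: 3.4
```

Request:
drive_tool(targets=[{"delta_pos": [-0.5,0,0],"rot": [0,0,0]},{"delta_pos": [-1,0,0],"rot": [0,0,0]},{"delta_pos": [-1.5,0,0],"rot": [0,0,0]},{"delta_pos": [-2,0,0],"rot": [0,0,0]},{"delta_pos": [-2,0,0],"rot": [0,0,0]}])

```text
time_s: 15.42
tool_pos: [0.5729, -0.1282, 0.0761]
ee_rot: [3.141, -0.001, -3.004]
ft_force: [-4.8, -0.5, 5.4]
opening: -0.0003
finger_force: 3.5
```

Request:
drive_tool(targets=[{"delta_pos": [-0.5,0,0],"rot": [0,0,0]},{"delta_pos": [-1,0,0],"rot": [0,0,0]},{"delta_pos": [-1.5,0,0],"rot": [0,0,0]},{"delta_pos": [-1.5,0,0],"rot": [0,0,0]}])

```text
time_s: 15.92
tool_pos: [0.5742, -0.128, 0.0761]
ee_rot: [3.141, -0.002, -3.004]
ft_force: [-4.8, -0.4, 6.1]
opening: -0.0002
finger_force: 3.6
```

```bash
python3 - <<'E'
from h import *
from cell import arm
o,c,T=wrist("w7"); np.savez("w7",T=T,**c); print(w2m(o["tool_pos"]),o["ft_force"])
cv2.imwrite("pics/z7.png",cv2.resize(c["pixels"][80:400,100:460],(800,600))[:,:,::-1]) 
E
```

```text
(np.float64(20.4), np.float64(-0.4), np.float64(76.1)) [-4.7798979  -0.40217091  6.14823576]
```

Request:
drive_tool(targets=[{"delta_pos": [-0.5,0,0],"rot": [0,0,0]},{"delta_pos": [-1,0,0],"rot": [0,0,0]},{"delta_pos": [-1,0,0],"rot": [0,0,0]}])

```text
time_s: 16.35
tool_pos: [0.5743, -0.128, 0.0759]
ee_rot: [3.141, -0.004, -3.004]
ft_force: [-9.6, -1.2, 7.2]
opening: 0.0001
finger_force: 5.9
```

Request:
drive_tool(targets=[{"delta_pos": [-0.5,0,0],"rot": [0,0,0]},{"delta_pos": [-1,0,0],"rot": [0,0,0]},{"delta_pos": [-1,0,0],"rot": [0,0,0]}])

```text
time_s: 16.73
tool_pos: [0.5743, -0.128, 0.0757]
ee_rot: [3.141, -0.006, -3.004]
ft_force: [-14.6, -2.1, 9.8]
opening: -0.0004
finger_force: 8.4
```

Request:
drive_tool(targets=[{"delta_pos": [1,0,0],"rot": [0,0,0]},{"delta_pos": [1.5,0,0],"rot": [0,0,0]},{"delta_pos": [1.5,0,-1],"rot": [0,0,0]},{"delta_pos": [1.5,0,-2],"rot": [0,0,0]},{"delta_pos": [1.5,0,-4],"rot": [0,0,0]},{"delta_pos": [1.5,0,-8],"rot": [0,0,0]},{"delta_pos": [3,0,-25],"rot": [0,0,0]},{"delta_pos": [15,0,-60],"rot": [0,0,0]},{"delta_pos": [50,0,-85],"rot": [0,0,0]},{"delta_pos": [70,0,-95],"rot": [0,0,0]},{"delta_pos": [70,0,-95],"rot": [0,0,0]},{"delta_pos": [70,0,-95],"rot": [0,0,0]}])

```text
time_s: 18.23
tool_pos: [0.5086, -0.137, 0.1719]
ee_rot: [-3.141, 0.002, -3.003]
ft_force: [-0.0, -0.4, 0.5]
opening: 0.0003
finger_force: 0.0
```

```bash
python3 - <<'E'
from h import *
from cell import arm
o,c,T=wrist("w8"); np.savez("w8",T=T,**c); print(w2m(o["tool_pos"]),o["ft_force"])
cv2.imwrite("pics/z8.png",cv2.resize(c["pixels"][80:400,100:460],(800,600))[:,:,::-1]) 
E
```

```text
(np.float64(-45.8), np.float64(-0.3), np.float64(171.9)) [-0.00192612 -0.44943814  0.53989501]
```

View pics/z8.png

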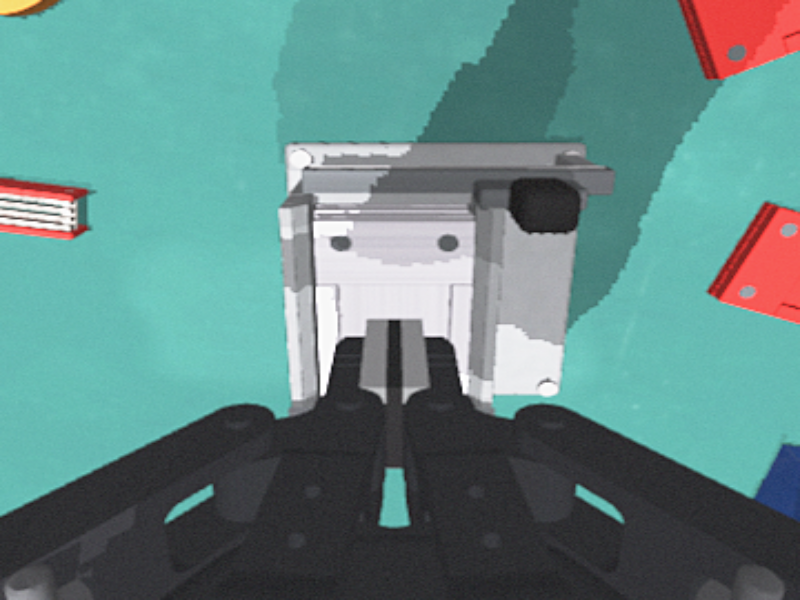

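```bash
python3 - <<'E'
from h import *
w=np.load("w8.npz"); T=w["T"]
f=lambda pts,z:[tuple(map(float,w2m(p)[:2])) for p in plane(w,np.array(pts)*[.45,320/600]+[100,80],z,T)]
print("front edge",f([(316,213),(316,222),(473,213),(395,285)],.078), "wall front",f([(282,207)],.078))
P=cloud(w,T); u0,u1,v0,v1=325,370,165,210
m=w["pixels"][v0:v1,u0:u1].max(-1)<75; Q=P[v0:v1,u0:u1][m]; Q=Q[(Q[:,2]>.095)&(Q[:,2]<.115)]
M=np.array([w2m(q) for q in Q]); print(len(M),np.percentile(M,[2,50,98],axis=0).round(1).tolist())
print(np.round([P[int(v*320/600+80),int(395*.45+100),2]*1000 for v in (160,175,190,213,230,255,270)],1))
E
```

```text
front edge [(-61.9, -28.5), (-57.8, -28.6), (-61.9, 29.2), (-27.9, 0.6)] wall front [(-64.5, -40.9)]
712 [[-79.3, 40.5, 96.2], [-71.9, 49.0, 105.6], [-62.5, 59.0, 107.3]]
[ 9.9 56.3 56.3 65.5 79.  79.2 79.4]
```

Request:
drive_tool(targets=[{"delta_pos": [10,25,0],"rot": [0,0,0]},{"delta_pos": [20,60,0],"rot": [0,0,0]},{"delta_pos": [25,82,0],"rot": [0,0,0]},{"delta_pos": [25,87,10],"rot": [0,0,0]},{"delta_pos": [25,87,40],"rot": [0,0,0]},{"delta_pos": [25,87,65],"rot": [0,0,0]},{"delta_pos": [25,87,77],"rot": [0,0,0]},{"delta_pos": [25,87,79],"rot": [0,0,0]},{"delta_pos": [25,87,79],"rot": [0,0,0]}])

```text
time_s: 19.4
tool_pos: [0.4713, -0.0546, 0.0927]
ee_rot: [-3.141, 0.0, -3.004]
ft_force: [-0.0, 0.1, 0.1]
opening: 0.0003
finger_force: 0.0
```

Request:
drive_tool(targets=[{"delta_pos": [0,-3,0],"rot": [0,0,0]},{"delta_pos": [0,-6,0],"rot": [0,0,0]},{"delta_pos": [0,-9,0],"rot": [0,0,0]},{"delta_pos": [0,-12,0],"rot": [0,0,0]},{"delta_pos": [0,-15,0],"rot": [0,0,0]},{"delta_pos": [0,-18,0],"rot": [0,0,0]},{"delta_pos": [0,-21,0],"rot": [0,0,0]},{"delta_pos": [0,-21,0],"rot": [0,0,0]}])

```text
time_s: 20.4
tool_pos: [0.4739, -0.0756, 0.0923]
ee_rot: [-3.141, 0.0, -3.004]
ft_force: [0.4, -0.2, -0.5]
opening: -0.0002
finger_force: 0.0
```

Request:
drive_tool(targets=[{"delta_pos": [0,-3,0],"rot": [0,0,0]},{"delta_pos": [0,-6,0],"rot": [0,0,0]},{"delta_pos": [0,-9,0],"rot": [0,0,0]},{"delta_pos": [0,-12,0],"rot": [0,0,0]},{"delta_pos": [0,-15,0],"rot": [0,0,0]},{"delta_pos": [0,-18,0],"rot": [0,0,0]},{"delta_pos": [0,-20,0],"rot": [0,0,0]},{"delta_pos": [0,-20,0],"rot": [0,0,0]}])

```text
time_s: 21.4
tool_pos: [0.4767, -0.0953, 0.0923]
ee_rot: [-3.141, 0.0, -3.004]
ft_force: [0.1, -0.4, -0.4]
opening: 0.0001
finger_force: 0.0
```

```bash
python3 - <<'E'
from h import *
o,c,T=wrist("w9"); np.savez("w9",T=T,**c); t=w2m(o["tool_pos"]); print(t)
P=cloud(c,T).reshape(-1,3); M=np.c_[(P[:,:2]-OM)@RM,P[:,2]]*1000
dark=c["pixels"].reshape(-1,3).max(-1)<80
s=dark&(abs(M[:,0]+71)<14)&(M[:,1]>-40)&(M[:,1]<100)&(M[:,2]>80)&(M[:,2]<109)
for y in range(-40,100,5):
    q=M[s&(M[:,1]>=y)&(M[:,1]<y+5)]
    if len(q)>3: print(y,len(q),np.percentile(q[:,2],[5,50,95]).round(0),np.percentile(q[:,0],[2,98]).round(0))
E
```

```text
(np.float64(-71.8), np.float64(45.4), np.float64(92.3))
10 141 [ 84. 105. 106.] [-79. -67.]
15 472 [ 85. 105. 107.] [-80. -65.]
20 518 [ 85. 105. 107.] [-80. -63.]
25 463 [ 85. 104. 107.] [-80. -66.]
30 201 [ 86. 101. 108.] [-79. -73.]
35 118 [ 94. 102. 108.] [-80. -78.]
40 21 [ 92. 100. 109.] [-83. -82.]
45 78 [ 91. 100. 108.] [-83. -82.]
50 69 [ 94. 101. 108.] [-79. -78.]
55 121 [ 95. 102. 109.] [-80. -78.]
```

Request:
drive_tool(targets=[{"delta_pos": [0,-3,0],"rot": [0,0,0]},{"delta_pos": [0,-6,0],"rot": [0,0,0]},{"delta_pos": [0,-9,0],"rot": [0,0,0]},{"delta_pos": [0,-12,0],"rot": [0,0,0]},{"delta_pos": [0,-14,0],"rot": [0,0,0]},{"delta_pos": [0,-16,0],"rot": [0,0,0]},{"delta_pos": [0,-18,0],"rot": [0,0,0]}])

```text
time_s: 22.32
tool_pos: [0.4791, -0.113, 0.0923]
ee_rot: [3.142, -0.0, -3.003]
ft_force: [0.1, 0.6, 1.0]
opening: 0.0005
finger_force: 0.8
```

Request:
drive_tool(targets=[{"delta_pos": [0,-0.7,0],"rot": [0,0,0]},{"delta_pos": [0,-1.5,0],"rot": [0,0,0]},{"delta_pos": [0,-2.2,0],"rot": [0,0,0]},{"delta_pos": [0,-3,0],"rot": [0,0,0]}])

```text
time_s: 22.82
tool_pos: [0.4795, -0.1159, 0.0923]
ee_rot: [-3.142, -0.0, -3.003]
ft_force: [0.1, 1.0, 0.1]
opening: -0.0002
finger_force: 0.8
```

Request:
drive_tool(targets=[{"delta_pos": [0,-0.7,0],"rot": [0,0,0]},{"delta_pos": [0,-1.5,0],"rot": [0,0,0]},{"delta_pos": [0,-2,0],"rot": [0,0,0]},{"delta_pos": [0,-2,0],"rot": [0,0,0]}])

```text
time_s: 23.32
tool_pos: [0.4798, -0.1179, 0.0923]
ee_rot: [-3.142, 0.0, -3.003]
ft_force: [1.0, 0.6, -0.2]
opening: 0.0002
finger_force: 0.4
```

Request:
drive_tool(targets=[{"delta_pos": [0,-0.5,0],"rot": [0,0,0]},{"delta_pos": [0,-1,0],"rot": [0,0,0]},{"delta_pos": [0,-1.5,0],"rot": [0,0,0]},{"delta_pos": [0,-1.5,0],"rot": [0,0,0]}])

```text
time_s: 23.82
tool_pos: [0.4799, -0.1184, 0.0923]
ee_rot: [3.141, -0.0, -3.002]
ft_force: [-1.1, 7.9, 3.7]
opening: 0.0004
finger_force: 4.5
```

Request:
drive_tool(targets=[{"delta_pos": [0,-0.5,0],"rot": [0,0,0]},{"delta_pos": [0,-1,0],"rot": [0,0,0]},{"delta_pos": [0,-1,0],"rot": [0,0,0]}])

```text
time_s: 24.2
tool_pos: [0.4799, -0.1186, 0.0923]
ee_rot: [3.14, -0.001, -3.002]
ft_force: [-2.5, 14.4, 5.8]
opening: 0.0003
finger_force: 7.4
```

Request:
drive_tool(targets=[{"delta_pos": [0,3,0],"rot": [0,0,0]},{"delta_pos": [0,8,0],"rot": [0,0,0]},{"delta_pos": [0,14,-5],"rot": [0,0,0]},{"delta_pos": [0,18,-30],"rot": [0,0,0]},{"delta_pos": [0,20,-70],"rot": [0,0,0]},{"delta_pos": [20,50,-100],"rot": [0,0,0]},{"delta_pos": [20,80,-110],"rot": [0,0,0]},{"delta_pos": [20,90,-110],"rot": [0,0,0]},{"delta_pos": [20,90,-110],"rot": [0,0,0]},{"delta_pos": [20,90,-110],"rot": [0,0,0]}])

```text
time_s: 25.45
tool_pos: [0.4479, -0.0348, 0.2018]
ee_rot: [-3.141, -0.001, -3.004]
ft_force: [0.4, 0.5, 0.0]
opening: -0.0003
finger_force: 0.0
```

```bash
python3 - <<'E'
from h import *
o,c,T=wrist("w10"); np.savez("w10",T=T,**c); t=w2m(o["tool_pos"]); print(t)
P=cloud(c,T).reshape(-1,3); M=np.c_[(P[:,:2]-OM)@RM,P[:,2]]*1000
dark=c["pixels"].reshape(-1,3).max(-1)<80
s=dark&(abs(M[:,0]+71)<14)&(M[:,1]>-40)&(M[:,1]<40)&(M[:,2]>101)&(M[:,2]<109)
print(s.sum(),np.percentile(M[s],[2,50,98],axis=0).round(1).tolist())
px=c["pixels"].reshape(-1,3)
# carrier top plane: floor of pocket vs rim along y=0
k=(abs(M[:,1])<26)&(abs(M[:,1])>24)
for x in range(-66,70,6):
    q=M[(abs(M[:,1])<4)&(abs(M[:,0]-x)<3)]; r=M[(abs(M[:,1]+26)<2)&(abs(M[:,0]-x)<3)]
    print(x,len(q),np.median(q[:,2]).round(1) if len(q) else None,np.median(r[:,2]).round(1) if len(r) else None)
E
```

```text
(np.float64(-92.0), np.float64(109.3), np.float64(201.8))
305 [[-79.3, -8.4, 101.4], [-71.5, 0.5, 105.3], [-62.7, 8.8, 107.2]]
-66 69 106.0 11.7
-60 11 104.6 79.2
-54 23 79.4 79.2
-48 47 79.0 79.1
-42 46 79.1 79.5
-36 44 79.2 79.5
-30 21 79.0 79.0
-24 30 71.2 79.2
-18 41 71.2 79.4
-12 38 71.1 79.2
-6 39 71.2 79.2
0 33 71.2 79.0
6 38 71.1 78.9
12 39 71.1 79.4
18 34 71.0 79.1
24 38 71.4 79.1
30 42 71.6 79.3
36 0 None 81.9
42 0 None 83.8
48 0 None None
54 0 None None
60 0 None None
66 0 None None
```

```bash
python3 -c "
from cell import arm
print(arm.close_job())"
```

```text
the job is handed in; nothing more can be done
None
```

The carrier is home against the back wall and held flat under the lips. The gate is pushed shut to its stop and released, the bystanders were left alone, and the job was handed in at about 25.5 s.

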